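# Make up a staining kit and a seed-inspection kit

## Task

Make up two kits from the stock on the bench: the dropper bottle and the little cover-slip box go into the tray with two equal square compartments, one in each (either way round), and the seed jar and the lens cell go into the tray with two round recesses, the jar in the large one and the lens cell in the small one. The lens cell is sunk in the ejector block: press the block's lever paddle all the way down so that the pin pushes the cell up from below, then grip the raised cell and lift it out. Everything must stand upright and flat on its tray's floor and be let go.

Things in the scene. Friction and masses are not known exactly. Their poses are not given: they have to be found in the camera images.
- stain_bottle: brown glass dropper bottle with a rubber teat, stands upright loose on the bench, 99 mm tall; body 36 mm diameter up to about 50 mm, then shoulder, black collar 24 mm diameter at 62 to 70 mm, teat 16 mm diameter above. Origin at the centre of its underside, z up.
- coverslips: small square box of cover slips with blue base and white lid (closed, one piece), loose on the bench, 33 x 33 mm and 16 mm tall. Origin at the centre of its underside, z up, x and y along its sides.
- seed_jar: glass seed jar with a green screw cap, loose on the bench, 92 mm tall; body 58 mm diameter up to about 75 mm, cap 50 mm diameter above. Origin at the centre of its underside, z up.
- lens_cell: lens cell: black plastic disc, 32 mm diameter, 23 mm tall, with a round glass window on top. At the start it lies loose in the bore of the ejector block, its top 1 mm below the block's top face. Origin at the centre of its underside, z up.
- stain_tray: low grey tray, fixed, 62 x 120 mm (x, y), 10 mm tall, rims and divider 4 mm thick; two equal compartments 54 x 54 mm side by side along its y axis, centres at y = +29 and -29 mm. Origin at the centre of its underside; compartment floor about 4 mm above it.
- seed_tray: low grey slab, fixed, 92 x 152 mm (x, y), 10 mm tall, with two round recesses 7 mm deep (floor 3 mm above the underside): large one 76 mm diameter centred at y = -33 mm, small one 54 mm diameter centred at y = +40 mm on its y axis. Origin at the centre of its underside.
- ejector_block: fixed aluminium block 60 x 60 mm, flat top face at 52 mm, with a vertical 35 mm bore through its middle that holds the lens cell. Origin on the bore's axis at bench level, z up. A lever sticks out on its +y side with a black rubber paddle 30 x 28 mm, top centre at x = 0, y = 102, z = 35 mm when up, and y = 105, z = 18 mm when fully pressed.
- ejector_lever (a joint): angle of the ejector lever: 0 at the start (paddle up, pin down), 0.34 fully pressed (paddle down, pin up), where the lens cell stands about 15 mm out of the block. Stiff hinge that stays where it is left; pressing the paddle takes about 3 N.

How it is judged:
By the outcome, as a careful person would: the job done as asked, in the order asked, and still so for the second after the job is handed in, with the robot touching nothing.
It also fails if it takes over 120 s, if anything falls off the work surface, if the arm or the gripper's body presses on something with over 40 N, if the wrist force passes 120 N, or if a joint passes its speed limit or range.

## Robot

A 6-joint arm with a two-finger parallel gripper is mounted at the origin on the work surface; the furniture and walls round the work are solid. World frame = base frame: x ahead of the robot, y to its left, z up, the work surface at z = 0. Lengths are in m, angles in degrees, forces in N, time in s.
With the tool pointing down it reaches from about 0.3 to 0.75 m from the base axis. Payload 8.5 kg.
Tool frame: the origin (TCP) lies on the centre line of the jaws, within the pads' length; the fingertips stand 8 mm ahead of it and the grasp point (between the pads) lies 11 mm behind it (manip.finger_overhang is the z of the fingertips in the tool frame, in m); z points along the fingers, y is the line along which they close (so a half turn about z gives the same grasp; the last joint's range is limited). The gripper opens to 85 mm and grips with 20 to 120 N. Pads are 22 mm wide; open, the fingers measure 114 mm over their backs; the gripper's body (76 mm by 85 mm) begins 54 mm behind the grasp point. The pads swing forward as they close: fully open they stand 13 mm farther back than shut.
Start: joints at [-85.216, 21.807, 74.336, -0, 83.858, -12.336], TCP at [0.162, -0.526, 0.239] pointing down, gripper open.
Joint ranges: [-178.18, 178.18], [-50.72, 133.34], [12.68, 142.11], [-81.47, 261.47], [9.98, 163.14], [-165.26, 165.26]. Speed limits (degrees/s): [136.94, 136.94, 180, 180, 180, 180].

## Interface

Orientations are given as [roll, pitch, yaw] about the fixed x, y, z axes, in that order (R = Rz(yaw) Ry(pitch) Rx(roll)).
In Python, from plant import manip, capture gives the robot as it stands.
- The arm moves only by the shell command python3 -m pendant 'ROWS'. ROWS is JSON, a list of rows, each an object of numbers: "claw": the finger opening in cm, from 0 to 8.54; "dx", "dy", "dz": the shift along the tool's x, y, z in cm; "ax", "ay", "az": the turn, a rotation vector about the tool's x, y, z in rad. In form: [{"claw": .., "dx": .., "dy": .., "dz": .., "ax": .., "ay": .., "az": ..}, ...]. A call has 1 to 20 rows; each row shifts and turns the commanded pose from where the row before left it, along the tool's axes as they then stand; what a row does not reach is not made up. A row lasts 1/10 s, in which the tool goes at most 50 mm and 8.59 degrees, less where a joint would pass 70% of its speed; a pose out of reach is approached as far as the arm can. A call with a gripper value outside its range is refused whole. The fingers move at their own pace and stop on an object; the grip force is fixed at half the most. Time passes only in rows, so rows that do not move let the fingers close. It gives the time, the measured TCP pose, the force, the opening and the grip force at its end, in the units of the state.
- manip.read_state(): the state, without advancing time (a new reading comes with each control period).
- capture(name): name is "side" or "top" or "wrist"; returns a dict with "img" (480x640x3 uint8, blue, green, red), "fx", "fy", "cx", "cy" (pixels), "dist_coeffs" ([k1, k2, p1, p2, k3] as OpenCV has them; the pictures are not rectified), "extrinsics" (4x4, takes a point from camera to world coordinates); the wrist camera has in their place "hand_eye" (4x4, takes a point from camera to tool coordinates, whose origin is the TCP and whose axes are the flange's). Camera axes: x right, y down, z forward; pixel columns grow to the right and rows downward; lengths in m; the calibration is good to about 2 mm. A picture is of the moment at which its call begins: read the wrist's pose just before it. There is no depth.
- manip.sign_off(): hands the job in; it is judged then, once.
The state is a dict: "clock": time; "qpos": joint angles; "joint_vel": joint speeds; "tau": joint torques, N m; "tool_pos": TCP position; "ee_rot": TCP orientation; "force": force on the tool from outside, world axes, zero at the start; "moment": the same for the moment, N m; "width": finger opening in m; "grip_force": force on a finger pad.
Only numpy, scipy, OpenCV 4.12 (cv2) and the standard library are available. Lean on these libraries where they do the work, as an engineer would, in place of code of your own. Each camera call takes 0.05 s, during which the arm holds its last target. There are 200 camera calls.

## Working session

There is one attempt and no reset: what is moved stays moved. The work goes in short steps, Python scripts to look and compute and a shell command to move; the robot and the scene stay as the last step left them, time stands still between calls to the robot, and variables do not carry over. Pictures are saved under pics/ and viewed, at most 14 in all, crops included, and the job is handed in when it is done.

```bash
ls; mkdir -p pics; python3 - <<'E'
from plant import manip, capture
import cv2, numpy as np
s=manip.read_state();print(s)
for n in("top","side","wrist"):
    c=capture(n);cv2.imwrite(f"pics/{n}0.png",c["img"]);print(n,c["fx"],c["cx"],c["cy"],c["dist_coeffs"],np.round(c.get("extrinsics",c.get("hand_eye")),4).tolist())
E
```

```text
pics
{'clock': 0.0, 'qpos': array([-8.52184386e+01,  2.18419021e+01,  7.43852073e+01, -3.64071448e-04,
        8.38563957e+01, -1.23345633e+01]), 'joint_vel': array([ 0.10790397, -0.04413269,  0.07827717,  0.0256259 , -0.06719021,
       -0.01849676]), 'tau': array([-4.24883310e-04, -4.48464203e+01, -2.31278890e+01, -2.48967381e-04,
        4.74005923e-03,  1.50865321e-05]), 'tool_pos': array([ 0.161854  , -0.52535719,  0.23870054]), 'ee_rot': array([-1.79918345e+02, -1.74847601e-02,  1.71161514e+01]), 'force': array([-0.90594686, -0.07480282,  0.48843254]), 'moment': array([-5.92349368e-02,  5.23162904e-03,  8.79656396e-05]), 'grip_force': 0.0, 'width': 0.08549946917446057}
top 616.0294045493116 314.86511106976036 244.58370518965515 [0.03794525 0.         0.         0.         0.        ] [[-0.0031, -0.9881, 0.1535, 0.3228], [-0.9996, 0.0072, 0.0262, -0.2148], [-0.027, -0.1534, -0.9878, 1.0364], [0.0, 0.0, 0.0, 1.0]]
side 609.4494510427112 312.8948065713751 231.86334477800023 [0.05116031 0.         0.         0.         0.        ] [[0.9881, -0.0674, 0.1385, 0.3438], [-0.1527, -0.5437, 0.8253, -1.0922], [0.0197, -0.8366, -0.5475, 0.649], [0.0, 0.0, 0.0, 1.0]]
wrist 418.45367452571975 320.9529401139614 244.1288351817629 [-0.05750163  0.          0.          0.          0.        ] [[0.0004, -0.9627, -0.2705, 0.068], [1.0, 0.0002, 0.0008, 0.0001], [-0.0007, -0.2705, 0.9627, -0.1349], [0.0, 0.0, 0.0, 1.0]]
```

View pics/top0.png

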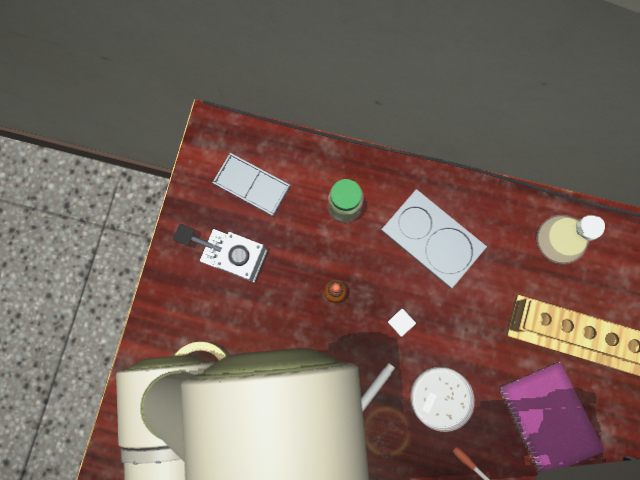

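View pics/side0.png

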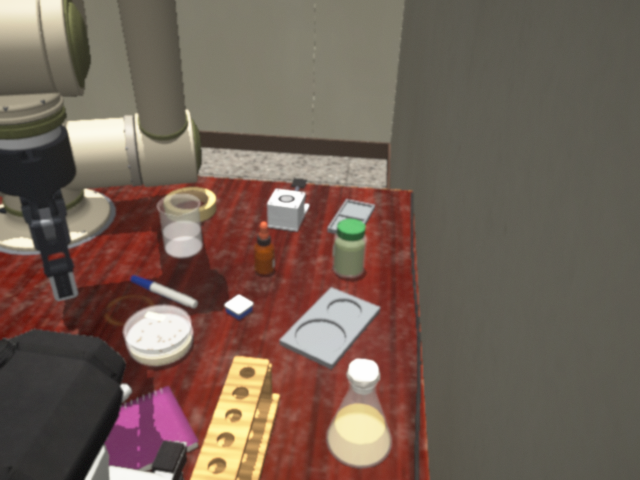

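Top view: stain tray (250,184), jar cap (346,194), seed tray (434,238), ejector (233,255) with paddle (184,234), bottle teat (336,287), slip box (402,322). The side view agrees and shows a wall beyond the table's +x edge.

```bash
cat > h.py <<'E'
import cv2, numpy as np
from plant import manip, capture
from scipy.spatial.transform import Rotation as R
def pose():
    s=manip.read_state();T=np.eye(4);T[:3,:3]=R.from_euler("xyz",s["ee_rot"],degrees=True).as_matrix();T[:3,3]=s["tool_pos"];return T
def grab(n):
    T=pose() if n=="wrist" else None
    c=capture(n);c["E"]=T@c["hand_eye"] if n=="wrist" else np.array(c["extrinsics"])
    c["K"]=np.array([[c["fx"],0,c["cx"]],[0,c["fy"],c["cy"]],[0,0,1]]);c["D"]=np.array(c["dist_coeffs"]);return c
def cast(c,uv,z):
    p=cv2.undistortPoints(np.array(uv,float).reshape(-1,1,2),c["K"],c["D"]).reshape(-1,2)
    d=np.c_[p,np.ones(len(p))]@c["E"][:3,:3].T;o=c["E"][:3,3]
    return (o+d*((z-o[2])/d[:,2])[:,None])
def proj(c,P):
    I=np.linalg.inv(c["E"]);return cv2.projectPoints(np.array(P,float).reshape(-1,3),cv2.Rodrigues(I[:3,:3])[0],I[:3,3],c["K"],c["D"])[0].reshape(-1,2)
def blob(m,at,r=60):
    """contour of mask m nearest to pixel `at`"""
    cs=[k for k in cv2.findContours(m.astype(np.uint8),cv2.RETR_EXTERNAL,cv2.CHAIN_APPROX_NONE)[0] if cv2.contourArea(k)>30]
    return min(cs,key=lambda k:np.hypot(*(k.reshape(-1,2).mean(0)-at)))
def rect(c,k,z):
    w=cast(c,k.reshape(-1,2),z)[:,:2];(x,y),(a,b),t=cv2.minAreaRect((w*1000).astype(np.float32));return np.round([x,y,a,b,t],1)
def tool(P):
    """vector from the TCP to world point, in tool axes, cm"""
    T=pose();return np.round((np.array(P)-T[:3,3])@T[:3,:3]*100,2)
E
python3 - <<'E'
from h import *
for n,at in(("top",dict(stain=(250,184),seed=(434,238),ej=(233,255),slip=(402,322),cap=(346,194),teat=(336,287),pad=(184,234),cell=(239,255))),("side",dict(stain=(352,215),seed=(330,325),ej=(288,200),slip=(238,303),cap=(351,230),teat=(263,226),pad=(300,184),cell=(287,198)))):
    c=grab(n);i=c["img"];h=cv2.cvtColor(i,cv2.COLOR_BGR2HSV).astype(int);H,S,V=h[...,0],h[...,1],h[...,2]
    gray=(S<60)&(V>110)
    if n=="top":
        for k,z in(("stain",.01),("seed",.01),("ej",.052),("slip",.016)):print(n,k,rect(c,blob(gray,at[k]),z),"mm")
    g=blob((H>50)&(H<75)&(S>110),at["cap"]);print(n,"cap",cast(c,g.reshape(-1,2),.092).round(4)[:, :2].min(0),cast(c,g.reshape(-1,2),.092).round(4)[:,:2].max(0))
    for k,z in(("teat",.095),("pad",.035),("cell",.051),("slip",.016),("ej",.052),("stain",.01),("seed",.01)):print(n,k,cast(c,[at[k]],z).round(3)[0],i[at[k][1],at[k][0]])
    if n=="top":
        for u in((200,100),(640,205),(80,480)):print("edge",cast(c,[u],0).round(3))
for n,b in(("top",(150,130,510,350)),("side",(140,160,420,380))):
    i=capture(n)["img"];x0,y0,x1,y1=b;cv2.imwrite(f"pics/{n}1.png",cv2.resize(i[y0:y1,x0:x1],None,fx=2.2,fy=2.2,interpolation=2))
E
```

```text
top stain [589.7 -77.8 120.2  62.4  60.8] mm
top seed [ 492.9 -386.8  153.3   93.    48.9] mm
top ej [468.1 -41.2 113.6  62.8  69.2] mm
top slip [ 351.9 -329.    34.4   34.5   41.6] mm
top cap [ 0.527  -0.2609] [ 0.5738 -0.2168]
top teat [ 0.403 -0.222  0.095] [105 146 242]
top pad [0.498 0.029 0.035] [64 64 65]
top cell [ 0.46  -0.066  0.051] [201 201 195]
top slip [ 0.352 -0.33   0.016] [243 242 240]
top ej [ 0.46  -0.056  0.052] [203 199 195]
top stain [ 0.588 -0.077  0.01 ] [216 212 201]
top seed [ 0.492 -0.388  0.01 ] [216 210 201]
edge [[0.744 0.015 0.   ]]
edge [[ 0.547 -0.733  0.   ]]
edge [[0.104 0.191 0.   ]]
side cap [ 0.5285 -0.282 ] [ 0.5726 -0.2239]
side teat [ 0.403 -0.229  0.095] [ 75 107 215]
side pad [0.5   0.017 0.035] [65 66 69]
side cell [ 0.463 -0.065  0.051] [206 209 210]
side slip [ 0.353 -0.329  0.016] [254 254 254]
side ej [ 0.464 -0.075  0.052] [189 191 193]
side stain [ 0.593 -0.078  0.01 ] [195 195 190]
side seed [ 0.491 -0.393  0.01 ] [202 201 196]
```

View pics/top1.png

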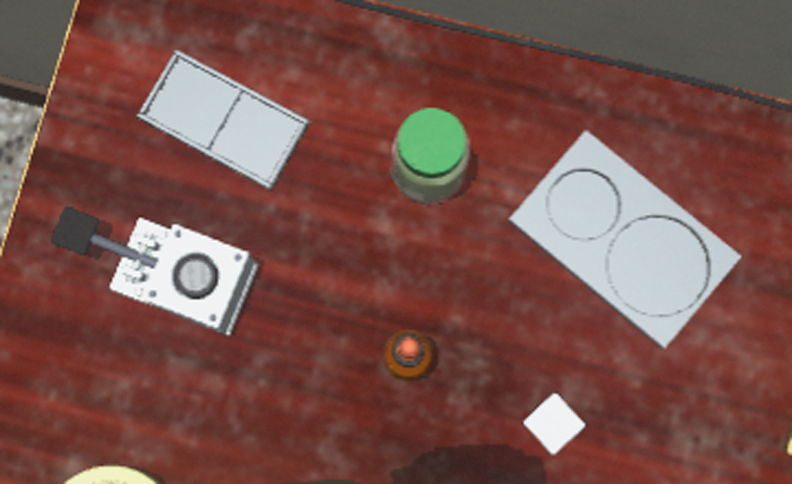

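The crop confirms the geometry: small recess is at the tray's up-left end, bore at (195,275), paddle at (75,231). First I hover over the bottle with yaw 60.8°, which matches the stain tray.

```bash
python3 -m pendant '[{"az":-0.127},{"az":-0.127},{"az":-0.127},{"az":-0.127},{"az":-0.127},{"az":-0.127},{"dx":4.5,"dy":0.8},{"dx":4.5,"dy":0.8},{"dx":4.5,"dy":0.8},{"dx":4.5,"dy":0.8},{"dx":4.5,"dy":0.8},{"dx":4.5,"dy":0.8},{"dx":4.5,"dy":0.8},{"dx":4.5,"dy":0.8},{"dx":2,"dz":-2},{},{}]'
python3 - <<'E'
from h import *
s=manip.read_state();print(s["tool_pos"],s["ee_rot"],s["force"],manip.finger_overhang)
c=grab("wrist");cv2.imwrite("pics/w1.png",c["img"]);c=grab("top");cv2.imwrite("pics/t2.png",c["img"])
E
```

```text
[ 0.16191051 -0.52554743  0.23919174] [-1.79980852e+02 -5.11185032e-03  1.71228147e+01] [ 0.28158587 -0.17638109 -0.81351837] 0.008invalid input at $[0]: expected keys claw, dx, dy, dz, ax, ay, az
```

View pics/w1.png

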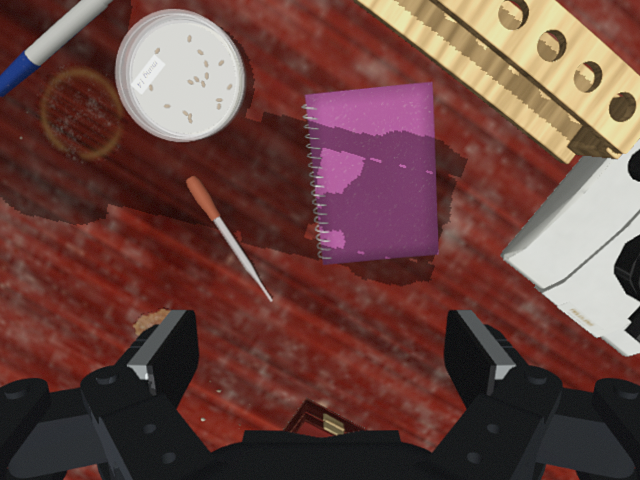

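The move was refused because every row needs all the keys. The wrist view shows the bench clutter; image up is tool +x and the fingers are at (190,350) and (460,350).

```bash
python3 -m pendant '[{"claw":8.5,"dx":0,"dy":0,"dz":0,"ax":0,"ay":0,"az":-0.127},{"claw":8.5,"dx":0,"dy":0,"dz":0,"ax":0,"ay":0,"az":-0.127},{"claw":8.5,"dx":0,"dy":0,"dz":0,"ax":0,"ay":0,"az":-0.127},{"claw":8.5,"dx":0,"dy":0,"dz":0,"ax":0,"ay":0,"az":-0.127},{"claw":8.5,"dx":0,"dy":0,"dz":0,"ax":0,"ay":0,"az":-0.127},{"claw":8.5,"dx":0,"dy":0,"dz":0,"ax":0,"ay":0,"az":-0.127},{"claw":8.5,"dx":4.5,"dy":0.8,"dz":0,"ax":0,"ay":0,"az":0},{"claw":8.5,"dx":4.5,"dy":0.8,"dz":0,"ax":0,"ay":0,"az":0},{"claw":8.5,"dx":4.5,"dy":0.8,"dz":0,"ax":0,"ay":0,"az":0},{"claw":8.5,"dx":4.5,"dy":0.8,"dz":0,"ax":0,"ay":0,"az":0},{"claw":8.5,"dx":4.5,"dy":0.8,"dz":0,"ax":0,"ay":0,"az":0},{"claw":8.5,"dx":4.5,"dy":0.8,"dz":0,"ax":0,"ay":0,"az":0},{"claw":8.5,"dx":4.5,"dy":0.8,"dz":0,"ax":0,"ay":0,"az":0},{"claw":8.5,"dx":4.5,"dy":0.8,"dz":0,"ax":0,"ay":0,"az":0},{"claw":8.5,"dx":0,"dy":0,"dz":-2,"ax":0,"ay":0,"az":0},{"claw":8.5,"dx":0,"dy":0,"dz":0,"ax":0,"ay":0,"az":0}]'
python3 - <<'E'
from h import *
s=manip.read_state();print(s["tool_pos"],s["ee_rot"],s["force"])
c=grab("wrist");cv2.imwrite("pics/w2.png",c["img"])
E
```

```text
clock: 2.05
tool_pos: [0.3947, -0.2423, 0.2611]
ee_rot: [179.8, 0.1, 60.9]
force: [-0.7, -0.8, 0.7]
width: 0.0848
grip_force: 0.0
[ 0.39465262 -0.24227446  0.26112054] [1.79777379e+02 7.50971110e-02 6.09311393e+01] [-0.68076049 -0.78555814  0.71928366]
```

View pics/w2.png

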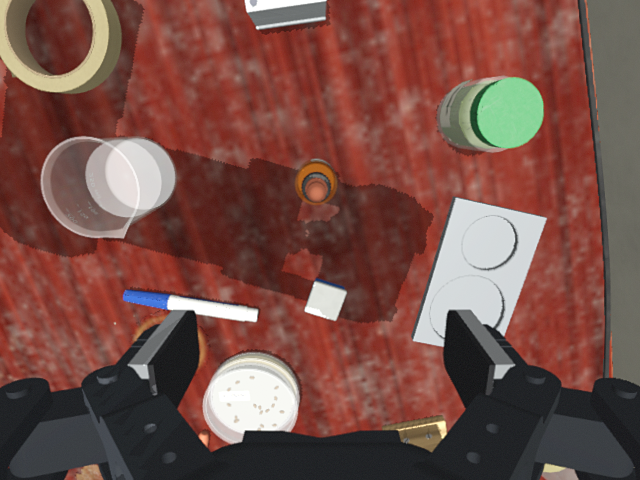

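The wrist view shows the bottle teat (316,189), box lid (325,299), cap (507,113) and small recess (489,242).

```bash
python3 - <<'E'
from h import *
c=grab("wrist");i=c["img"];h=cv2.cvtColor(i,cv2.COLOR_BGR2HSV).astype(int);H,S,V=h[...,0],h[...,1],h[...,2]
print("teat",cast(c,[(316,189)],.095)[0].round(4),"body50",cast(c,[(316.5,181)],.055)[0].round(4))
m=(H>50)&(H<75)&(S>110);k=blob(m,(507,112));e=cv2.minEnclosingCircle(k);print("cap",e,cast(c,[e[0]],.092).round(4))
k=blob((S<50)&(V>150),(325,299));print("slip",rect(c,k,.016))
k=blob((S<60)&(V>110),(480,270));print("seed",rect(c,k,.01))
print("small",cast(c,[(489,242)],.01).round(4))
print("bottle tool",tool([.403,-.226,.03]))
E
```

```text
teat [ 0.403  -0.2195  0.095 ] body50 [ 0.4034 -0.2189  0.055 ]
cap ((500.0, 112.53845977783203), 32.599971771240234) [[ 0.5421 -0.2353  0.092 ]]
slip [ 351.5 -329.7   33.9   33.8   42. ]
seed [ 496.2 -395.3  160.8  109.1   49. ]
small [[ 0.517  -0.3553  0.01  ]]
bottle tool [ 1.95  0.   22.91]
```

```bash
python3 -m pendant '[{"claw":8.5,"dx":2.25,"dy":-0.3,"dz":2,"ax":0,"ay":0,"az":0},{"claw":8.5,"dx":0,"dy":0,"dz":4,"ax":0,"ay":0,"az":0},{"claw":8.5,"dx":0,"dy":0,"dz":4,"ax":0,"ay":0,"az":0},{"claw":7,"dx":0,"dy":0,"dz":4,"ax":0,"ay":0,"az":0},{"claw":7,"dx":0,"dy":0,"dz":4,"ax":0,"ay":0,"az":0},{"claw":7,"dx":0,"dy":0,"dz":3,"ax":0,"ay":0,"az":0},{"claw":7,"dx":0,"dy":0,"dz":1,"ax":0,"ay":0,"az":0},{"claw":7,"dx":0,"dy":0,"dz":0,"ax":0,"ay":0,"az":0}]'
python3 - <<'E'
from h import *
c=grab("wrist");w=c["img"];s=grab("side")["img"][200:320,180:360];cv2.imwrite("pics/ws3.png",np.hstack([cv2.resize(w,(400,300)),cv2.resize(s,(400,300))]))
E
```

```text
clock: 2.95
tool_pos: [0.401, -0.2217, 0.0384]
ee_rot: [-179.8, -0.0, 60.7]
force: [0.5, -0.3, 0.8]
width: 0.07
grip_force: 0.0
```

View pics/ws3.png

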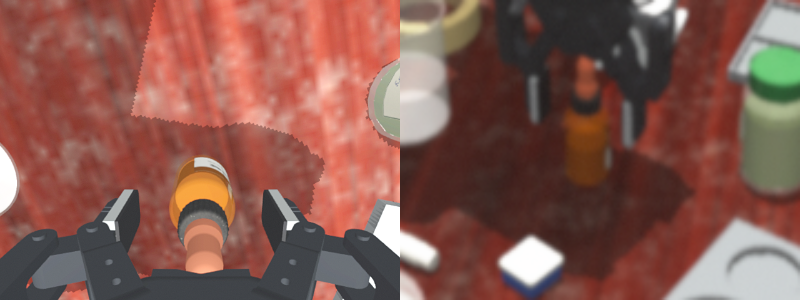

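The bottle is centred between the open fingers, so I close on it and lift.

```bash
python3 -m pendant '[{"claw":2,"dx":0,"dy":0,"dz":0,"ax":0,"ay":0,"az":0},{"claw":2,"dx":0,"dy":0,"dz":0,"ax":0,"ay":0,"az":0},{"claw":2,"dx":0,"dy":0,"dz":0,"ax":0,"ay":0,"az":0},{"claw":2,"dx":0,"dy":0,"dz":0,"ax":0,"ay":0,"az":0},{"claw":2,"dx":0,"dy":0,"dz":0,"ax":0,"ay":0,"az":0},{"claw":2,"dx":0,"dy":0,"dz":0,"ax":0,"ay":0,"az":0},{"claw":2,"dx":0,"dy":0,"dz":0,"ax":0,"ay":0,"az":0}]'
```

```text
clock: 3.75
tool_pos: [0.4022, -0.2219, 0.0405]
ee_rot: [179.9, 0.0, 60.8]
force: [-2.0, 1.2, 10.2]
width: 0.0334
grip_force: 58.9
```

```bash
python3 -m pendant '[{"claw":2,"dx":0,"dy":0,"dz":-0.5,"ax":0,"ay":0,"az":0},{"claw":2,"dx":0,"dy":0,"dz":-1,"ax":0,"ay":0,"az":0},{"claw":2,"dx":0,"dy":0,"dz":-3,"ax":0,"ay":0,"az":0},{"claw":2,"dx":0,"dy":0,"dz":-3,"ax":0,"ay":0,"az":0},{"claw":2,"dx":0,"dy":0,"dz":0,"ax":0,"ay":0,"az":0},{"claw":2,"dx":0,"dy":0,"dz":0,"ax":0,"ay":0,"az":0}]'
python3 - <<'E'
from h import *
c=grab("wrist");w=c["img"];s=grab("side")["img"][140:290,160:360];cv2.imwrite("pics/ws4.png",np.hstack([cv2.resize(w,(400,300)),cv2.resize(s,(400,300))]))
E
```

```text
clock: 4.35
tool_pos: [0.4019, -0.2216, 0.1149]
ee_rot: [179.9, 0.0, 60.8]
force: [-0.0, 0.1, -0.7]
width: 0.0331
grip_force: 59.9
```

View pics/ws4.png

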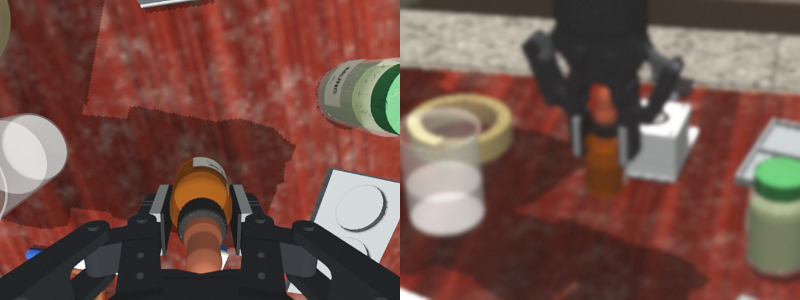

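Bottle is held upright with nothing slipping. I carry it to the near compartment.

```bash
python3 -m pendant '[{"claw":2,"dx":0,"dy":0,"dz":-3,"ax":0,"ay":0,"az":0},{"claw":2,"dx":3.1,"dy":1.57,"dz":0,"ax":0,"ay":0,"az":0},{"claw":2,"dx":3.1,"dy":1.57,"dz":0,"ax":0,"ay":0,"az":0},{"claw":2,"dx":3.1,"dy":1.57,"dz":0,"ax":0,"ay":0,"az":0},{"claw":2,"dx":3.1,"dy":1.57,"dz":0,"ax":0,"ay":0,"az":0},{"claw":2,"dx":3.1,"dy":1.57,"dz":0,"ax":0,"ay":0,"az":0},{"claw":2,"dx":3.1,"dy":1.57,"dz":0,"ax":0,"ay":0,"az":0},{"claw":2,"dx":0,"dy":0,"dz":3,"ax":0,"ay":0,"az":0},{"claw":2,"dx":0,"dy":0,"dz":3,"ax":0,"ay":0,"az":0},{"claw":2,"dx":0,"dy":0,"dz":2,"ax":0,"ay":0,"az":0},{"claw":2,"dx":0,"dy":0,"dz":0,"ax":0,"ay":0,"az":0}]'
python3 - <<'E'
from h import *
w=grab("wrist")["img"];s=grab("side")["img"][120:270,270:470];cv2.imwrite("pics/ws5.png",np.hstack([cv2.resize(w,(400,300)),cv2.resize(s,(400,300))]))
E
```

```text
clock: 5.55
tool_pos: [0.573, -0.1045, 0.0606]
ee_rot: [-179.6, 0.1, 60.8]
force: [0.3, -0.3, 0.1]
width: 0.033
grip_force: 59.9
```

View pics/ws5.png

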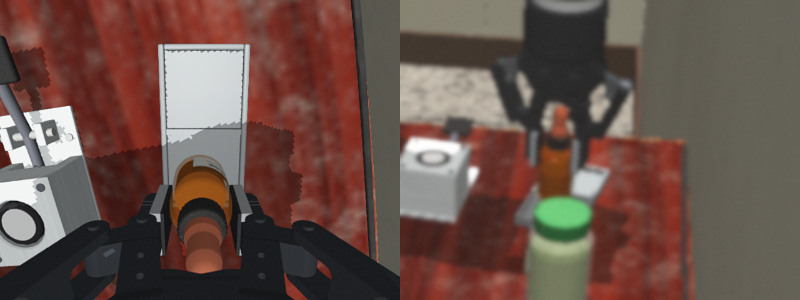

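The bottle is over the near compartment, laterally centred on the tray (tray sides at x=162 and 247, bottle at 203). I lower and release.

```bash
python3 -m pendant '[{"claw":2,"dx":0.1,"dy":0.1,"dz":0.8,"ax":0,"ay":0,"az":0},{"claw":2,"dx":0,"dy":0,"dz":0.5,"ax":0,"ay":0,"az":0},{"claw":2,"dx":0,"dy":0,"dz":0.2,"ax":0,"ay":0,"az":0},{"claw":2,"dx":0,"dy":0,"dz":0.1,"ax":0,"ay":0,"az":0},{"claw":2,"dx":0,"dy":0,"dz":0,"ax":0,"ay":0,"az":0}]'
```

```text
clock: 6.15
tool_pos: [0.5763, -0.1049, 0.0484]
ee_rot: [180.0, -0.0, 60.8]
force: [1.7, -0.6, -0.7]
width: 0.0332
grip_force: 59.9
```

```bash
python3 -m pendant '[{"claw":2,"dx":0,"dy":0,"dz":0.1,"ax":0,"ay":0,"az":0},{"claw":2,"dx":0,"dy":0,"dz":0,"ax":0,"ay":0,"az":0},{"claw":2,"dx":0,"dy":0,"dz":0,"ax":0,"ay":0,"az":0}]'; python3 - <<'E'
from h import *
for i in range(4): capture("wrist");s=manip.read_state();print(s["tool_pos"].round(4),s["force"].round(1))
E
```

```text
clock: 6.45
tool_pos: [0.5763, -0.1049, 0.0474]
ee_rot: [180.0, -0.0, 60.8]
force: [-0.4, 0.0, -0.8]
width: 0.0335
grip_force: 59.9
[ 0.5763 -0.1048  0.0474] [-0.4 -0.7 -0.3]
[ 0.5763 -0.1048  0.0474] [ 0.3 -0.  -0.2]
[ 0.5763 -0.1048  0.0474] [ 0.5 -0.2 -0.6]
[ 0.5762 -0.1048  0.0473] [-0.3  0.1 -0.9]
```

```bash
python3 -m pendant '[{"claw":2,"dx":0,"dy":0,"dz":0.2,"ax":0,"ay":0,"az":0},{"claw":2,"dx":0,"dy":0,"dz":0,"ax":0,"ay":0,"az":0}]';python3 -m pendant '[{"claw":2,"dx":0,"dy":0,"dz":0.1,"ax":0,"ay":0,"az":0},{"claw":2,"dx":0,"dy":0,"dz":0,"ax":0,"ay":0,"az":0}]'
```

```text
clock: 6.85
tool_pos: [0.5761, -0.1048, 0.045]
ee_rot: [-180.0, 0.0, 60.8]
force: [0.1, 0.0, -0.4]
width: 0.0329
grip_force: 59.9
clock: 7.05
tool_pos: [0.5763, -0.1048, 0.0447]
ee_rot: [180.0, 0.0, 60.8]
force: [-1.5, 0.2, 3.9]
width: 0.0334
grip_force: 60.3
```

Contact. Now release and rise.

```bash
python3 -m pendant '[{"claw":5,"dx":0,"dy":0,"dz":0,"ax":0,"ay":0,"az":0},{"claw":6.5,"dx":0,"dy":0,"dz":0,"ax":0,"ay":0,"az":0},{"claw":6.5,"dx":0,"dy":0,"dz":0,"ax":0,"ay":0,"az":0},{"claw":6.5,"dx":0,"dy":0,"dz":0,"ax":0,"ay":0,"az":0},{"claw":6.5,"dx":0,"dy":0,"dz":-2,"ax":0,"ay":0,"az":0},{"claw":6.5,"dx":0,"dy":0,"dz":-4,"ax":0,"ay":0,"az":0},{"claw":6.5,"dx":0,"dy":0,"dz":-4,"ax":0,"ay":0,"az":0},{"claw":6.5,"dx":0,"dy":0,"dz":-4,"ax":0,"ay":0,"az":0},{"claw":6.5,"dx":0,"dy":0,"dz":0,"ax":0,"ay":0,"az":0}]'
```

```text
clock: 7.95
tool_pos: [0.5781, -0.1055, 0.1899]
ee_rot: [179.4, -0.1, 60.8]
force: [0.2, -0.1, -0.3]
width: 0.0651
grip_force: 0.0
```

```bash
python3 -m pendant '[{"claw":6.5,"dx":-4.36,"dy":-1.23,"dz":0,"ax":0,"ay":0,"az":0},{"claw":6.5,"dx":-4.36,"dy":-1.23,"dz":0,"ax":0,"ay":0,"az":0},{"claw":6.5,"dx":-4.36,"dy":-1.23,"dz":0,"ax":0,"ay":0,"az":0},{"claw":6.5,"dx":-4.36,"dy":-1.23,"dz":0,"ax":0,"ay":0,"az":0},{"claw":6.5,"dx":-4.36,"dy":-1.23,"dz":0,"ax":0,"ay":0,"az":0},{"claw":6.5,"dx":-4.36,"dy":-1.23,"dz":0,"ax":0,"ay":0,"az":0},{"claw":6.5,"dx":-4.36,"dy":-1.23,"dz":0,"ax":0,"ay":0,"az":0},{"claw":6.5,"dx":0,"dy":0,"dz":0,"ax":0,"ay":0,"az":0.111},{"claw":6.5,"dx":0,"dy":0,"dz":0,"ax":0,"ay":0,"az":0.111},{"claw":6.5,"dx":0,"dy":0,"dz":0,"ax":0,"ay":0,"az":0.111},{"claw":6.5,"dx":0,"dy":0,"dz":4,"ax":0,"ay":0,"az":0},{"claw":6.5,"dx":0,"dy":0,"dz":4,"ax":0,"ay":0,"az":0},{"claw":6.5,"dx":0,"dy":0,"dz":3,"ax":0,"ay":0,"az":0},{"claw":6.5,"dx":0,"dy":0,"dz":0,"ax":0,"ay":0,"az":0},{"claw":6.5,"dx":0,"dy":0,"dz":0,"ax":0,"ay":0,"az":0}]'
python3 - <<'E'
from h import *
c=grab("wrist");h=cv2.cvtColor(c["img"],cv2.COLOR_BGR2HSV).astype(int)
k=blob((h[...,1]<50)&(h[...,2]>150),proj(c,[.352,-.329,.016])[0]);r=rect(c,k,.016);print("slip",r,k.reshape(-1,2).min(0),k.reshape(-1,2).max(0),tool([r[0]/1e3,r[1]/1e3,.0145]))
E
```

```text
clock: 9.45
tool_pos: [0.3522, -0.3293, 0.0747]
ee_rot: [-180.0, -0.0, 41.7]
force: [0.5, 0.3, 0.3]
width: 0.0647
grip_force: 0.0
slip [ 351.7 -329.6   33.3   33.    42.4] [287 239] [354 303] [-0.05 -0.08  6.1 ]
```

```bash
python3 -m pendant '[{"claw":6.5,"dx":-0.05,"dy":-0.08,"dz":3,"ax":0,"ay":0,"az":0},{"claw":6.5,"dx":0,"dy":0,"dz":2,"ax":0,"ay":0,"az":0},{"claw":5,"dx":0,"dy":0,"dz":0.85,"ax":0,"ay":0,"az":0},{"claw":4,"dx":0,"dy":0,"dz":0,"ax":0,"ay":0,"az":0},{"claw":4,"dx":0,"dy":0,"dz":0,"ax":0,"ay":0,"az":0},{"claw":4,"dx":0,"dy":0,"dz":0,"ax":0,"ay":0,"az":0}]'
python3 - <<'E'
from h import *
w=grab("wrist")["img"][200:440,160:480];s=grab("side")["img"][230:350,150:310];cv2.imwrite("pics/ws6.png",np.hstack([cv2.resize(w,(400,300)),cv2.resize(s,(400,300))]))
E
```

```text
clock: 10.1
tool_pos: [0.3516, -0.3295, 0.017]
ee_rot: [179.9, 0.0, 41.7]
force: [-0.3, 1.0, 0.6]
width: 0.0401
grip_force: 0.0
```

View pics/ws6.png

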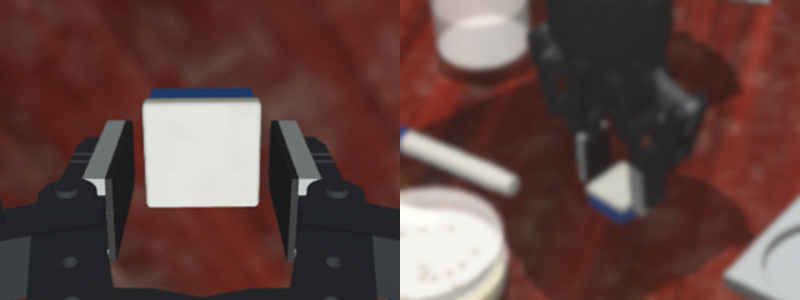

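The box sits square and centred between the pads, with the tips overlapping its upper part. I close and lift.

```bash
python3 -m pendant '[{"claw":2,"dx":0,"dy":0,"dz":0,"ax":0,"ay":0,"az":0},{"claw":2,"dx":0,"dy":0,"dz":0,"ax":0,"ay":0,"az":0},{"claw":2,"dx":0,"dy":0,"dz":0,"ax":0,"ay":0,"az":0},{"claw":2,"dx":0,"dy":0,"dz":0,"ax":0,"ay":0,"az":0}]';python3 -m pendant '[{"claw":2,"dx":0,"dy":0,"dz":-0.5,"ax":0,"ay":0,"az":0},{"claw":2,"dx":0,"dy":0,"dz":-2,"ax":0,"ay":0,"az":0},{"claw":2,"dx":0,"dy":0,"dz":-4,"ax":0,"ay":0,"az":0},{"claw":2,"dx":0,"dy":0,"dz":-4,"ax":0,"ay":0,"az":0},{"claw":2,"dx":0,"dy":0,"dz":0,"ax":0,"ay":0,"az":0},{"claw":2,"dx":0,"dy":0,"dz":0,"ax":0,"ay":0,"az":0}]'
python3 - <<'E'
from h import *
c=grab("wrist");h=cv2.cvtColor(c["img"],cv2.COLOR_BGR2HSV).astype(int);T=pose()
P=T[:3,3]+[0,0,.001];k=blob((h[...,1]<50)&(h[...,2]>140),proj(c,P)[0]);print(rect(c,k,P[2]),P.round(4),k.reshape(-1,2).min(0),k.reshape(-1,2).max(0))
E
```

```text
clock: 10.6
tool_pos: [0.3514, -0.3292, 0.0168]
ee_rot: [179.9, 0.0, 41.7]
force: [-0.5, 1.8, 9.6]
width: 0.031
grip_force: 59.4
clock: 11.2
tool_pos: [0.3512, -0.3289, 0.1214]
ee_rot: [179.9, 0.0, 41.7]
force: [0.3, -0.8, -1.0]
width: 0.0308
grip_force: 59.8
[ 339.2 -336.8   66.7   36.4   33.5] [ 0.3509 -0.3285  0.1214] [259 280] [368 437]
```

```bash
python3 -m pendant '[{"claw":2,"dx":0,"dy":0,"dz":-3,"ax":0,"ay":0,"az":-0.111},{"claw":2,"dx":0,"dy":0,"dz":-3,"ax":0,"ay":0,"az":-0.111},{"claw":2,"dx":0,"dy":0,"dz":0,"ax":0,"ay":0,"az":-0.111},{"claw":2,"dx":4.58,"dy":1.08,"dz":0,"ax":0,"ay":0,"az":0},{"claw":2,"dx":4.58,"dy":1.08,"dz":0,"ax":0,"ay":0,"az":0},{"claw":2,"dx":4.58,"dy":1.08,"dz":0,"ax":0,"ay":0,"az":0},{"claw":2,"dx":4.58,"dy":1.08,"dz":0,"ax":0,"ay":0,"az":0},{"claw":2,"dx":4.58,"dy":1.08,"dz":0,"ax":0,"ay":0,"az":0},{"claw":2,"dx":4.58,"dy":1.08,"dz":0,"ax":0,"ay":0,"az":0},{"claw":2,"dx":4.58,"dy":1.08,"dz":0,"ax":0,"ay":0,"az":0},{"claw":2,"dx":4.58,"dy":1.08,"dz":0,"ax":0,"ay":0,"az":0},{"claw":2,"dx":0,"dy":0,"dz":0,"ax":0,"ay":0,"az":0},{"claw":2,"dx":0,"dy":0,"dz":0,"ax":0,"ay":0,"az":0}]'
python3 - <<'E'
from h import *
print(tool([.605,-.051,.021]))
w=grab("wrist")["img"];s=grab("side")["img"][100:250,270:470];cv2.imwrite("pics/ws7.png",np.hstack([cv2.resize(w,(400,300)),cv2.resize(s,(400,300))]))
E
```

```text
clock: 12.55
tool_pos: [0.6052, -0.0505, 0.1788]
ee_rot: [-179.8, 0.1, 60.9]
force: [-1.6, -1.1, -0.6]
width: 0.0308
grip_force: 59.8
[-0.03  0.06 15.78]
```

View pics/ws7.png

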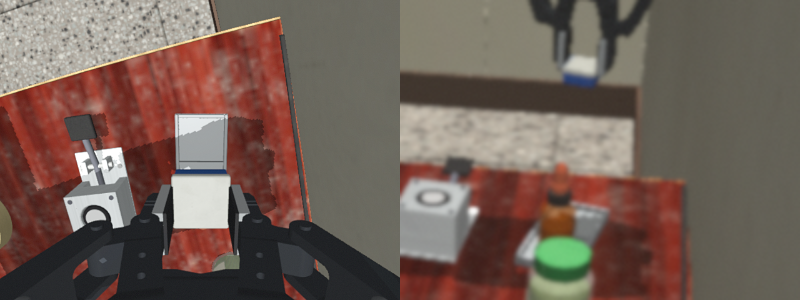

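The bottle is standing in its compartment, and the box is held level over the other one. I lower it.

```bash
python3 -m pendant '[{"claw":2,"dx":0,"dy":0,"dz":4,"ax":0,"ay":0,"az":0},{"claw":2,"dx":0,"dy":0,"dz":4,"ax":0,"ay":0,"az":0},{"claw":2,"dx":0,"dy":0,"dz":4,"ax":0,"ay":0,"az":0},{"claw":2,"dx":0,"dy":0,"dz":2,"ax":0,"ay":0,"az":0},{"claw":2,"dx":0,"dy":0,"dz":1,"ax":0,"ay":0,"az":0},{"claw":2,"dx":0,"dy":0,"dz":0.4,"ax":0,"ay":0,"az":0},{"claw":2,"dx":0,"dy":0,"dz":0,"ax":0,"ay":0,"az":0},{"claw":2,"dx":0,"dy":0,"dz":0,"ax":0,"ay":0,"az":0}]';python3 -m pendant '[{"claw":2,"dx":0,"dy":0,"dz":0.2,"ax":0,"ay":0,"az":0},{"claw":2,"dx":0,"dy":0,"dz":0,"ax":0,"ay":0,"az":0}]'
```

```text
clock: 13.45
tool_pos: [0.606, -0.0517, 0.0281]
ee_rot: [179.9, -0.0, 60.8]
force: [0.9, 0.3, -0.8]
width: 0.0306
grip_force: 59.8
clock: 13.65
tool_pos: [0.6056, -0.0513, 0.0253]
ee_rot: [180.0, -0.0, 60.8]
force: [-0.9, 0.5, -0.2]
width: 0.0309
grip_force: 59.8
```

```bash
python3 -m pendant '[{"claw":2,"dx":0,"dy":0,"dz":0.25,"ax":0,"ay":0,"az":0},{"claw":2,"dx":0,"dy":0,"dz":0,"ax":0,"ay":0,"az":0}]';python3 -m pendant '[{"claw":2,"dx":0,"dy":0,"dz":0.1,"ax":0,"ay":0,"az":0},{"claw":2,"dx":0,"dy":0,"dz":0,"ax":0,"ay":0,"az":0}]';python3 -m pendant '[{"claw":2,"dx":0,"dy":0,"dz":0.1,"ax":0,"ay":0,"az":0},{"claw":2,"dx":0,"dy":0,"dz":0,"ax":0,"ay":0,"az":0}]'
```

```text
clock: 13.85
tool_pos: [0.6054, -0.0512, 0.0222]
ee_rot: [-180.0, 0.0, 60.8]
force: [-0.1, 0.4, 0.0]
width: 0.031
grip_force: 59.8
clock: 14.05
tool_pos: [0.6054, -0.0513, 0.0212]
ee_rot: [-180.0, 0.0, 60.8]
force: [-0.3, -1.1, -0.4]
width: 0.0311
grip_force: 59.8
clock: 14.25
tool_pos: [0.6055, -0.0513, 0.0208]
ee_rot: [180.0, -0.0, 60.8]
force: [-1.3, -0.0, 4.3]
width: 0.0312
grip_force: 60.3
```

Contact at the expected height, so I release and rise.

```bash
python3 -m pendant '[{"claw":4.5,"dx":0,"dy":0,"dz":0,"ax":0,"ay":0,"az":0},{"claw":5,"dx":0,"dy":0,"dz":0,"ax":0,"ay":0,"az":0},{"claw":5,"dx":0,"dy":0,"dz":0,"ax":0,"ay":0,"az":0},{"claw":5,"dx":0,"dy":0,"dz":-1,"ax":0,"ay":0,"az":0},{"claw":8.4,"dx":0,"dy":0,"dz":-4,"ax":0,"ay":0,"az":0},{"claw":8.4,"dx":0,"dy":0,"dz":-5,"ax":0,"ay":0,"az":0},{"claw":8.4,"dx":0,"dy":0,"dz":-5,"ax":0,"ay":0,"az":0},{"claw":8.4,"dx":0,"dy":0,"dz":-4,"ax":0,"ay":0,"az":0},{"claw":8.4,"dx":0,"dy":0,"dz":0,"ax":0,"ay":0,"az":0},{"claw":8.4,"dx":0,"dy":0,"dz":0,"ax":0,"ay":0,"az":0}]'
python3 - <<'E'
from h import *
c=grab("wrist");h=cv2.cvtColor(c["img"],cv2.COLOR_BGR2HSV).astype(int)
k=blob((h[...,1]<50)&(h[...,2]>225),proj(c,[.605,-.051,.02])[0]);print("slip",rect(c,k,.02))
c=grab("top");i=c["img"];cv2.imwrite("pics/t8.png",i)
h=cv2.cvtColor(i,cv2.COLOR_BGR2HSV).astype(int);H,S,V=h[...,0],h[...,1],h[...,2]
k=blob((H>50)&(H<75)&(S>110)&(V>120),(346,194));print("cap top view",cv2.boundingRect(k),cv2.minEnclosingCircle(k))
for z in(.092,.09):
  for u in((k.reshape(-1,2).min(0)+k.reshape(-1,2).max(0))/2,):print(cast(c,[u],z).round(4))
print("proj expected cap",proj(c,[.5505,-.239,.092]),proj(c,[.5505,-.239,0]))
print(tool([.548,-.238,.06]))
E
```

```text
clock: 15.25
tool_pos: [0.6054, -0.0513, 0.2114]
ee_rot: [179.9, -0.0, 60.8]
force: [-0.2, -0.2, -1.1]
width: 0.0839
grip_force: 0.0
slip [607.8 -45.2  44.9  50.8  60.8]
cap top view (331, 179, 30, 30) ((345.7435302734375, 193.92486572265625), 15.026460647583008)
[[ 0.5503 -0.2381  0.092 ]]
[[ 0.5508 -0.2381  0.09  ]]
proj expected cap [[346.08599629 193.3946685 ]] [[344.84765467 206.01505704]]
[-19.08   4.19  14.92]
```

```bash
python3 -m pendant '[{"claw":8.4,"dx":-4.75,"dy":1.08,"dz":0,"ax":0,"ay":0,"az":0},{"claw":8.4,"dx":-4.75,"dy":1.08,"dz":0,"ax":0,"ay":0,"az":0},{"claw":8.4,"dx":-4.75,"dy":1.08,"dz":0,"ax":0,"ay":0,"az":0},{"claw":8.4,"dx":-4.75,"dy":1.08,"dz":0,"ax":0,"ay":0,"az":0},{"claw":8.4,"dx":0,"dy":0,"dz":0,"ax":0,"ay":0,"az":0},{"claw":8.4,"dx":0,"dy":0,"dz":0,"ax":0,"ay":0,"az":0}]'
python3 - <<'E'
from h import *
c=grab("wrist");i=c["img"];h=cv2.cvtColor(i,cv2.COLOR_BGR2HSV).astype(int);H,S,V=h[...,0],h[...,1],h[...,2]
k=blob((H>50)&(H<75)&(S>110)&(V>120),proj(c,[.55,-.238,.092])[0]);e=cv2.minEnclosingCircle(k);p=cast(c,[e[0]],.092)[0];print(cv2.boundingRect(k),e,p,tool(p))
E
```

```text
clock: 15.95
tool_pos: [0.5497, -0.2389, 0.2089]
ee_rot: [-179.8, -0.0, 60.7]
force: [-0.8, -0.1, 0.2]
width: 0.0841
grip_force: 0.0Traceback (most recent call last):
  File "<stdin>", line 3, in <module>
  File "h.py", line 19, in blob
    return min(cs,key=lambda k:np.hypot(*(k.reshape(-1,2).mean(0)-at)))
ValueError: min() iterable argument is empty
```

```bash
python3 - <<'E'
from h import *
c=grab("wrist");i=c["img"];h=cv2.cvtColor(i,cv2.COLOR_BGR2HSV).astype(int);H,S,V=h[...,0],h[...,1],h[...,2]
u=proj(c,[.55,-.238,.092])[0];print(u,h[int(u[1]),int(u[0])])
k=blob((H>45)&(H<80)&(S>90),u);e=cv2.minEnclosingCircle(k);p=cast(c,[e[0]],.092)[0];print(cv2.boundingRect(k),e,p,tool(p))
E
```

```text
[321.52441268 240.05048233] [ 65  98 153]
(286, 200, 76, 78) ((323.0, 239.0), 39.11531448364258) [ 0.55113433 -0.23785644  0.092     ] [-0.02  0.11 11.75]
```

```bash
python3 -m pendant '[{"claw":8.5,"dx":0,"dy":0.1,"dz":4,"ax":0,"ay":0,"az":0},{"claw":8.5,"dx":0,"dy":0,"dz":4,"ax":0,"ay":0,"az":0},{"claw":8.5,"dx":0,"dy":0,"dz":4,"ax":0,"ay":0,"az":0},{"claw":8.5,"dx":0,"dy":0,"dz":2.9,"ax":0,"ay":0,"az":0},{"claw":8.5,"dx":0,"dy":0,"dz":0,"ax":0,"ay":0,"az":0},{"claw":4,"dx":0,"dy":0,"dz":0,"ax":0,"ay":0,"az":0},{"claw":4,"dx":0,"dy":0,"dz":0,"ax":0,"ay":0,"az":0},{"claw":4,"dx":0,"dy":0,"dz":0,"ax":0,"ay":0,"az":0},{"claw":4,"dx":0,"dy":0,"dz":0,"ax":0,"ay":0,"az":0},{"claw":4,"dx":0,"dy":0,"dz":0,"ax":0,"ay":0,"az":0}]'
```

```text
clock: 17.05
tool_pos: [0.5522, -0.2388, 0.0641]
ee_rot: [179.8, 0.0, 60.8]
force: [-1.3, 1.2, 7.1]
width: 0.054
grip_force: 62.0
```

```bash
python3 -m pendant '[{"claw":4,"dx":0,"dy":0,"dz":0,"ax":0,"ay":0,"az":0},{"claw":4,"dx":0,"dy":0,"dz":0,"ax":0,"ay":0,"az":0}]'; python3 -m pendant '[{"claw":4,"dx":0,"dy":0,"dz":-0.5,"ax":0,"ay":0,"az":0},{"claw":4,"dx":0,"dy":0,"dz":-2,"ax":0,"ay":0,"az":0},{"claw":4,"dx":0,"dy":0,"dz":-2.5,"ax":0,"ay":0,"az":0},{"claw":4,"dx":0,"dy":0,"dz":0,"ax":0,"ay":0,"az":0},{"claw":4,"dx":0,"dy":0,"dz":0,"ax":0,"ay":0,"az":0}]'
python3 - <<'E'
from h import *
c=grab("top");print(cast(c,[(449.1,250.9),(415.2,222.5)],.01).round(4));print(tool([.471,-.412,.067]),tool([.519,-.356,.05]))
E
```

```text
clock: 17.25
tool_pos: [0.5523, -0.2389, 0.0641]
ee_rot: [179.8, 0.0, 60.8]
force: [-0.7, 2.8, 6.6]
width: 0.0542
grip_force: 62.0
clock: 17.75
tool_pos: [0.5514, -0.2387, 0.1119]
ee_rot: [179.9, 0.0, 60.8]
force: [-0.5, -0.4, -2.1]
width: 0.0538
grip_force: 63.5
[[ 0.47   -0.4119  0.01  ]
 [ 0.5188 -0.357   0.01  ]]
[-19.05   1.49   4.39] [-11.82   2.95   6.09]
```

```bash
python3 -m pendant '[{"claw":4,"dx":-3.18,"dy":0.25,"dz":0,"ax":0,"ay":0,"az":0},{"claw":4,"dx":-3.18,"dy":0.25,"dz":0,"ax":0,"ay":0,"az":0},{"claw":4,"dx":-3.18,"dy":0.25,"dz":0,"ax":0,"ay":0,"az":0},{"claw":4,"dx":-3.18,"dy":0.25,"dz":0,"ax":0,"ay":0,"az":0},{"claw":4,"dx":-3.18,"dy":0.25,"dz":0,"ax":0,"ay":0,"az":0},{"claw":4,"dx":-3.18,"dy":0.25,"dz":0,"ax":0,"ay":0,"az":0},{"claw":4,"dx":0,"dy":0,"dz":0,"ax":0,"ay":0,"az":0},{"claw":4,"dx":0,"dy":0,"dz":2,"ax":0,"ay":0,"az":0},{"claw":4,"dx":0,"dy":0,"dz":0,"ax":0,"ay":0,"az":0},{"claw":4,"dx":0,"dy":0,"dz":0,"ax":0,"ay":0,"az":0}]'
python3 - <<'E'
from h import *
print(tool([.471,-.412,.067]))
w=grab("wrist")["img"];s=grab("side")["img"][200:380,240:480];cv2.imwrite("pics/ws9.png",np.hstack([cv2.resize(w,(400,300)),cv2.resize(s,(400,300))]))
E
```

```text
clock: 18.8
tool_pos: [0.4713, -0.4117, 0.0908]
ee_rot: [-179.9, -0.0, 60.8]
force: [-0.1, 0.8, -1.2]
width: 0.0538
grip_force: 63.7
[-0.04 -0.01  2.38]
```

View pics/ws9.png

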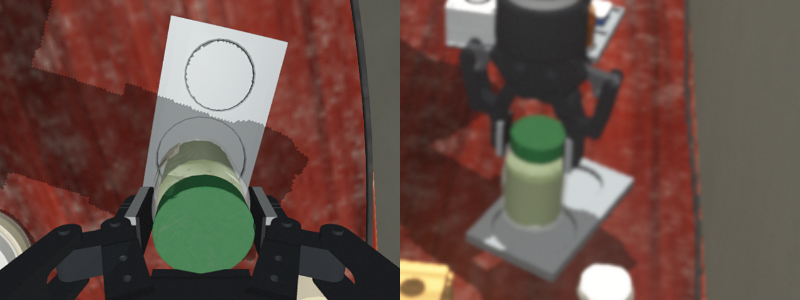

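The jar is upright over the large recess (arc visible around (200,150)). I lower it in small steps.

```bash
python3 -m pendant '[{"claw":4,"dx":0,"dy":0,"dz":1.5,"ax":0,"ay":0,"az":0},{"claw":4,"dx":0,"dy":0,"dz":0.5,"ax":0,"ay":0,"az":0},{"claw":4,"dx":0,"dy":0,"dz":0,"ax":0,"ay":0,"az":0},{"claw":4,"dx":0,"dy":0,"dz":0,"ax":0,"ay":0,"az":0}]';python3 -m pendant '[{"claw":4,"dx":0,"dy":0,"dz":0.2,"ax":0,"ay":0,"az":0},{"claw":4,"dx":0,"dy":0,"dz":0,"ax":0,"ay":0,"az":0}]';python3 -m pendant '[{"claw":4,"dx":0,"dy":0,"dz":0.1,"ax":0,"ay":0,"az":0},{"claw":4,"dx":0,"dy":0,"dz":0,"ax":0,"ay":0,"az":0}]'
```

```text
clock: 19.3
tool_pos: [0.4715, -0.4126, 0.0719]
ee_rot: [180.0, 0.0, 60.8]
force: [-0.1, -0.4, -0.8]
width: 0.054
grip_force: 63.7
clock: 19.5
tool_pos: [0.4713, -0.4126, 0.0695]
ee_rot: [180.0, 0.0, 60.8]
force: [0.2, -0.2, -1.2]
width: 0.0539
grip_force: 63.7
clock: 19.7
tool_pos: [0.4712, -0.4125, 0.0683]
ee_rot: [-180.0, -0.0, 60.8]
force: [0.3, -0.3, -2.3]
width: 0.0539
grip_force: 63.7
```

```bash
python3 -m pendant '[{"claw":4,"dx":0,"dy":0,"dz":0.1,"ax":0,"ay":0,"az":0},{"claw":4,"dx":0,"dy":0,"dz":0,"ax":0,"ay":0,"az":0}]';python3 -m pendant '[{"claw":4,"dx":0,"dy":0,"dz":0.05,"ax":0,"ay":0,"az":0},{"claw":4,"dx":0,"dy":0,"dz":0,"ax":0,"ay":0,"az":0}]'
```

```text
clock: 19.9
tool_pos: [0.4713, -0.4126, 0.0674]
ee_rot: [180.0, 0.0, 60.8]
force: [0.1, -0.6, -0.7]
width: 0.0546
grip_force: 63.7
clock: 20.1
tool_pos: [0.4713, -0.4127, 0.0672]
ee_rot: [180.0, 0.0, 60.8]
force: [-0.6, 0.6, 2.8]
width: 0.0538
grip_force: 64.2
```

Contact. I release, rise, close the fingers and go over the lever paddle.

```bash
python3 -m pendant '[{"claw":8.4,"dx":0,"dy":0,"dz":0,"ax":0,"ay":0,"az":0},{"claw":8.4,"dx":0,"dy":0,"dz":0,"ax":0,"ay":0,"az":0},{"claw":8.4,"dx":0,"dy":0,"dz":0,"ax":0,"ay":0,"az":0},{"claw":8.4,"dx":0,"dy":0,"dz":0,"ax":0,"ay":0,"az":0},{"claw":8.4,"dx":0,"dy":0,"dz":-2,"ax":0,"ay":0,"az":0},{"claw":8.4,"dx":0,"dy":0,"dz":-4,"ax":0,"ay":0,"az":0},{"claw":8.4,"dx":0,"dy":0,"dz":-4,"ax":0,"ay":0,"az":0},{"claw":8.4,"dx":0,"dy":0,"dz":-3,"ax":0,"ay":0,"az":0},{"claw":8.4,"dx":0,"dy":0,"dz":0,"ax":0,"ay":0,"az":0}]';python3 -m pendant '[{"claw":0,"dx":4.01,"dy":-1.93,"dz":0,"ax":0,"ay":0,"az":0},{"claw":0,"dx":4.01,"dy":-1.93,"dz":0,"ax":0,"ay":0,"az":0},{"claw":0,"dx":4.01,"dy":-1.93,"dz":0,"ax":0,"ay":0,"az":0},{"claw":0,"dx":4.01,"dy":-1.93,"dz":0,"ax":0,"ay":0,"az":0},{"claw":0,"dx":4.01,"dy":-1.93,"dz":0,"ax":0,"ay":0,"az":0},{"claw":0,"dx":4.01,"dy":-1.93,"dz":0,"ax":0,"ay":0,"az":0},{"claw":0,"dx":4.01,"dy":-1.93,"dz":0,"ax":0,"ay":0,"az":0},{"claw":0,"dx":4.01,"dy":-1.93,"dz":0,"ax":0,"ay":0,"az":0},{"claw":0,"dx":4.01,"dy":-1.93,"dz":0,"ax":0,"ay":0,"az":0},{"claw":0,"dx":4.01,"dy":-1.93,"dz":0,"ax":0,"ay":0,"az":0},{"claw":0,"dx":0,"dy":0,"dz":0,"ax":0,"ay":0,"az":0},{"claw":0,"dx":0,"dy":0,"dz":0,"ax":0,"ay":0,"az":0}]'
python3 - <<'E'
from h import *
print(tool([.4985,.031,.035]))
w=grab("wrist")["img"];s=grab("side")["img"][100:250,240:440];cv2.imwrite("pics/ws10.png",np.hstack([cv2.resize(w,(400,300)),cv2.resize(s,(400,300))]))
c=grab("wrist");print(proj(c,[[.4985,.031,.035],[.461,-.0655,.052]]))
E
```

```text
clock: 21.0
tool_pos: [0.4722, -0.4137, 0.2016]
ee_rot: [179.5, 0.2, 60.8]
force: [1.1, -0.7, -0.3]
width: 0.0838
grip_force: 0.0
clock: 22.2
tool_pos: [0.4983, 0.0324, 0.1962]
ee_rot: [-179.9, 0.0, 60.9]
force: [0.6, 0.2, 0.3]
width: 0.0001
grip_force: 0.0
[-0.1   0.1  16.12]
[[321.24087305 223.5591775 ]
 [340.29837396 360.97269909]]
```

View pics/ws10.png

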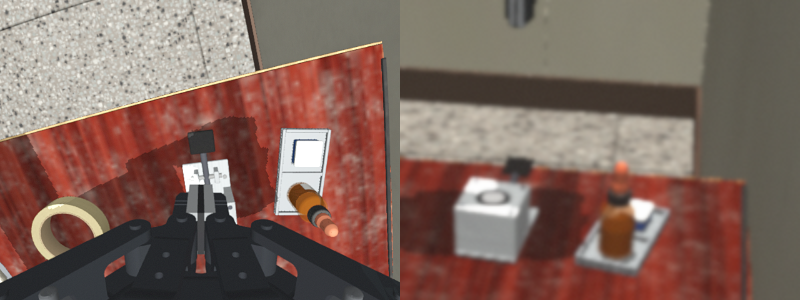

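The paddle sits at (322,227) as predicted, and both stain-tray items stand correctly. I press down in steps.

```bash
python3 -m pendant '[{"claw":0,"dx":0,"dy":0,"dz":4,"ax":0,"ay":0,"az":0},{"claw":0,"dx":0,"dy":0,"dz":4,"ax":0,"ay":0,"az":0},{"claw":0,"dx":0,"dy":0,"dz":4,"ax":0,"ay":0,"az":0},{"claw":0,"dx":0,"dy":0,"dz":2,"ax":0,"ay":0,"az":0},{"claw":0,"dx":0,"dy":0,"dz":0,"ax":0,"ay":0,"az":0},{"claw":0,"dx":0,"dy":0,"dz":0,"ax":0,"ay":0,"az":0}]';for i in 1 2 3; do python3 -m pendant '[{"claw":0,"dx":0,"dy":0,"dz":0.25,"ax":0,"ay":0,"az":0},{"claw":0,"dx":0,"dy":0,"dz":0.25,"ax":0,"ay":0,"az":0},{"claw":0,"dx":0,"dy":0,"dz":0,"ax":0,"ay":0,"az":0}]' | grep -E "tool_pos|force"; done
```

```text
clock: 22.95
tool_pos: [0.499, 0.0308, 0.0573]
ee_rot: [180.0, -0.0, 60.7]
force: [0.7, 0.8, 0.9]
width: 0.0001
grip_force: 0.0
tool_pos: [0.4987, 0.0316, 0.0523]
force: [-0.0, 0.2, -0.0]
grip_force: 0.0
tool_pos: [0.4984, 0.0317, 0.0465]
force: [-0.3, 0.0, -0.1]
grip_force: 0.0
tool_pos: [0.4987, 0.0317, 0.0417]
force: [-0.4, 0.6, 0.5]
grip_force: 0.2
```

```bash
python3 -m pendant '[{"claw":0,"dx":0,"dy":0,"dz":0.3,"ax":0,"ay":0,"az":0},{"claw":0,"dx":0,"dy":0,"dz":0.3,"ax":0,"ay":0,"az":0},{"claw":0,"dx":0,"dy":0,"dz":0,"ax":0,"ay":0,"az":0}]' | grep -E "tool_pos|force";python3 -m pendant '[{"claw":0,"dx":0,"dy":0,"dz":0.3,"ax":0,"ay":0,"az":0},{"claw":0,"dx":0,"dy":0,"dz":0.2,"ax":0,"ay":0,"az":0},{"claw":0,"dx":0,"dy":0,"dz":0,"ax":0,"ay":0,"az":0}]' | grep -E "tool_pos|force"
```

```text
tool_pos: [0.4985, 0.0316, 0.0355]
force: [-0.6, -0.2, 0.0]
grip_force: 0.0
tool_pos: [0.4986, 0.0317, 0.0306]
force: [0.6, 0.9, 2.3]
grip_force: 0.8
```

```bash
python3 -m pendant '[{"claw":0,"dx":0,"dy":0,"dz":0.2,"ax":0,"ay":0,"az":0},{"claw":0,"dx":0,"dy":0,"dz":0,"ax":0,"ay":0,"az":0}]' | grep -E "tool_pos|force"
```

```text
tool_pos: [0.4986, 0.0317, 0.0287]
force: [0.7, 1.9, 3.2]
grip_force: 1.3
```

```bash
python3 - <<'E'
from h import *
w=grab("wrist")["img"][200:440,160:480];s=grab("side")["img"][130:250,240:400];cv2.imwrite("pics/ws11.png",np.hstack([cv2.resize(w,(400,300)),cv2.resize(s,(400,300),interpolation=2)]))
E
```

```text
(no output)
```

View pics/ws11.png

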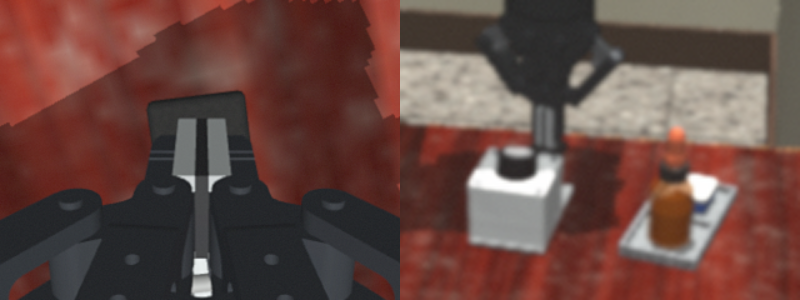

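The fingers bear on the paddle and the cell is already rising. I continue to the stop.

```bash
for i in 1; do python3 -m pendant '[{"claw":0,"dx":0,"dy":0,"dz":0.2,"ax":0,"ay":0,"az":0},{"claw":0,"dx":0,"dy":0,"dz":0,"ax":0,"ay":0,"az":0}]' | grep -E "tool_pos|force:"; python3 -m pendant '[{"claw":0,"dx":0,"dy":0,"dz":0.1,"ax":0,"ay":0,"az":0},{"claw":0,"dx":0,"dy":0,"dz":0,"ax":0,"ay":0,"az":0}]' | grep -E "tool_pos|force:"; done
```

```text
tool_pos: [0.4985, 0.0317, 0.0267]
force: [1.3, 2.4, 2.6]
grip_force: 1.8
tool_pos: [0.4987, 0.0317, 0.0264]
force: [-0.2, 3.2, 11.0]
grip_force: 5.4
```

```bash
python3 -m pendant '[{"claw":0,"dx":0,"dy":0,"dz":0.1,"ax":0,"ay":0,"az":0},{"claw":0,"dx":0,"dy":0,"dz":0,"ax":0,"ay":0,"az":0}]' | grep -E "tool_pos|force:"
```

```text
tool_pos: [0.4987, 0.0317, 0.026]
force: [-4.2, 3.4, 18.7]
grip_force: 9.5
```

The lever is at its stop (tip at 18 mm, force rising). Next is the raised cell.

```bash
python3 -m pendant '[{"claw":0,"dx":0,"dy":0,"dz":-1,"ax":0,"ay":0,"az":0},{"claw":0,"dx":0,"dy":0,"dz":-4,"ax":0,"ay":0,"az":0},{"claw":0,"dx":0,"dy":0,"dz":-4,"ax":0,"ay":0,"az":0},{"claw":6,"dx":0,"dy":0,"dz":-5,"ax":0,"ay":0,"az":0},{"claw":6.5,"dx":-3.44,"dy":0.48,"dz":0,"ax":0,"ay":0,"az":0},{"claw":6.5,"dx":-3.44,"dy":0.48,"dz":0,"ax":0,"ay":0,"az":0},{"claw":6.5,"dx":-3.44,"dy":0.48,"dz":0,"ax":0,"ay":0,"az":0},{"claw":6.5,"dx":0,"dy":0,"dz":0,"ax":0,"ay":0,"az":0},{"claw":6.5,"dx":0,"dy":0,"dz":0,"ax":0,"ay":0,"az":0}]'
python3 - <<'E'
from h import *
c=grab("wrist");i=c["img"];cv2.imwrite("pics/w12.png",i);g=cv2.cvtColor(i,cv2.COLOR_BGR2GRAY)
u=proj(c,[.461,-.0655,.067])[0];print(u,g[int(u[1]),int(u[0])])
for th in(50,70,90):
    k=blob(g<th,u);print(th,cv2.contourArea(k),cv2.boundingRect(k))
x,y=u.astype(int)
print(g[y,x-60:x+60:4]);print(g[y-60:y+60:4,x])
cc=cv2.HoughCircles(cv2.medianBlur(g,3)[y-70:y+70,x-70:x+70],cv2.HOUGH_GRADIENT,1.5,30,param1=100,param2=25,minRadius=12,maxRadius=50)
print(cc+[x-70,y-70,0] if cc is not None else None)
E
```

```text
clock: 26.25
tool_pos: [0.4604, -0.0659, 0.1647]
ee_rot: [-180.0, 0.0, 60.7]
force: [0.0, 0.5, -0.5]
width: 0.0652
grip_force: 0.0
[321.92946352 247.35720408] 202
50 2123.5 (292, 213, 54, 53)
70 2173.0 (292, 213, 54, 54)
90 246949.5 (0, 0, 640, 480)
[ 44  48  38 217 217 214 213 223  48  46 205 202 202 201 201 202 201 201
 202 129  57  99 206 222 220 221 218 195  47  44]
[137 136 255 255 255 219 218  53 160 201 201 201 201 202 202 202 201 202
 144  57 118 217 215 213 213 202  40  41  41  62]
[[[319.25       239.25        27.59999847]
  [283.25       212.25        23.85000038]
  [287.75       182.25        32.25      ]
  [353.75       209.25        21.89999962]]]
```

```bash
python3 - <<'E'
from h import *
c=grab("wrist");p=cast(c,[(319,239.8)],.067)[0];print(p,tool([p[0],p[1],.061]),418.45*.016/27)
E
```

```text
[ 0.46198771 -0.06008219  0.067     ] [ 0.48 -0.12 10.37] 0.24797037037037037
```

```bash
python3 -m pendant '[{"claw":6.5,"dx":0.3,"dy":-0.1,"dz":3,"ax":0,"ay":0,"az":0},{"claw":6.5,"dx":0,"dy":0,"dz":3,"ax":0,"ay":0,"az":0},{"claw":6.5,"dx":0,"dy":0,"dz":0,"ax":0,"ay":0,"az":0},{"claw":6.5,"dx":0,"dy":0,"dz":0,"ax":0,"ay":0,"az":0}]'
python3 - <<'E'
from h import *
c=grab("wrist");i=c["img"];cv2.imwrite("pics/w13.png",i);g=cv2.cvtColor(i,cv2.COLOR_BGR2GRAY)
u=proj(c,[.462,-.0625,.067])[0];k=blob(g<70,u)
hol=[q for q in cv2.findContours((g>90).astype(np.uint8),cv2.RETR_LIST,cv2.CHAIN_APPROX_NONE)[0] if 800<cv2.contourArea(q)<9000 and cv2.pointPolygonTest(q,(float(u[0]),float(u[1])),False)>=0]
print(u,cv2.boundingRect(k))
for q in hol:
    e=cv2.fitEllipse(q);p=cast(c,[e[0]],.067)[0];print(e,p,tool([p[0],p[1],.061]))
cv2.imwrite("pics/w13.png",i[120:420,140:500])
E
```

```text
clock: 26.75
tool_pos: [0.4617, -0.0618, 0.1053]
ee_rot: [-180.0, 0.0, 60.8]
force: [-0.1, 0.2, 0.5]
width: 0.0649
grip_force: 0.0
[322.80064677 287.17213742] (284, 248, 72, 71)
((318.9504089355469, 283.4075927734375), (53.09300994873047, 53.51507568359375), 159.41781616210938) [ 0.46137952 -0.0601156   0.067     ] [ 0.14 -0.16  4.48]
((319.50921630859375, 283.1352233886719), (71.19124603271484, 72.0934066772461), 106.06636047363281) [ 0.46165776 -0.06012356  0.067     ] [ 0.15 -0.14  4.48]
```

View pics/w13.png

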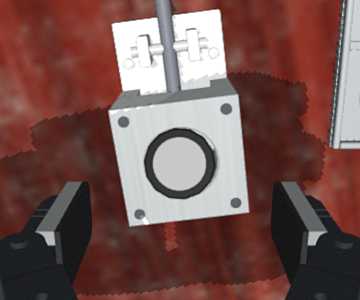

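The raised cell's ring is at crop (180,163), centred between the fingers. Corrections are small, so I go down, close and lift.

```bash
python3 -m pendant '[{"claw":6.5,"dx":0.15,"dy":-0.15,"dz":2.5,"ax":0,"ay":0,"az":0},{"claw":5,"dx":0,"dy":0,"dz":1.5,"ax":0,"ay":0,"az":0},{"claw":4,"dx":0,"dy":0,"dz":0.4,"ax":0,"ay":0,"az":0},{"claw":4,"dx":0,"dy":0,"dz":0,"ax":0,"ay":0,"az":0},{"claw":4,"dx":0,"dy":0,"dz":0,"ax":0,"ay":0,"az":0}]'; python3 -m pendant '[{"claw":2,"dx":0,"dy":0,"dz":0,"ax":0,"ay":0,"az":0},{"claw":2,"dx":0,"dy":0,"dz":0,"ax":0,"ay":0,"az":0},{"claw":2,"dx":0,"dy":0,"dz":0,"ax":0,"ay":0,"az":0},{"claw":2,"dx":0,"dy":0,"dz":0,"ax":0,"ay":0,"az":0}]'
```

```text
clock: 27.3
tool_pos: [0.4615, -0.0605, 0.062]
ee_rot: [179.9, -0.0, 60.8]
force: [1.0, -0.7, 0.2]
width: 0.0398
grip_force: 0.0
clock: 27.7
tool_pos: [0.4612, -0.0607, 0.0613]
ee_rot: [179.9, 0.0, 60.8]
force: [-0.4, -2.8, 4.6]
width: 0.0293
grip_force: 59.1
```

```bash
python3 -m pendant '[{"claw":2,"dx":0,"dy":0,"dz":-0.5,"ax":0,"ay":0,"az":0},{"claw":2,"dx":0,"dy":0,"dz":-1,"ax":0,"ay":0,"az":0},{"claw":2,"dx":0,"dy":0,"dz":-2,"ax":0,"ay":0,"az":0},{"claw":2,"dx":0,"dy":0,"dz":-4,"ax":0,"ay":0,"az":0},{"claw":2,"dx":0,"dy":0,"dz":-4,"ax":0,"ay":0,"az":0},{"claw":2,"dx":0,"dy":0,"dz":0,"ax":0,"ay":0,"az":0},{"claw":2,"dx":0,"dy":0,"dz":0,"ax":0,"ay":0,"az":0}]'
python3 - <<'E'
from h import *
print(tool([.5185,-.3565,.021]))
c=grab("wrist");g=cv2.cvtColor(c["img"],cv2.COLOR_BGR2GRAY);z=pose()[2,3]+.005;u=proj(c,pose()[:3,3]+[0,0,.005])[0]
for q in cv2.findContours((g>90).astype(np.uint8),cv2.RETR_LIST,cv2.CHAIN_APPROX_NONE)[0]:
    if cv2.contourArea(q)>500 and cv2.pointPolygonTest(q,(float(u[0]),float(u[1])),False)>=0: print(cv2.fitEllipse(q),u)
E
```

```text
clock: 28.4
tool_pos: [0.4606, -0.0601, 0.1765]
ee_rot: [179.9, -0.0, 60.8]
force: [0.2, -0.2, -0.9]
width: 0.029
grip_force: 59.4
[-23.05  19.5   15.56]
((320.4346008300781, 331.6175842285156), (68.2802734375, 68.76638793945312), 143.4478302001953) [320.37765277 331.35177998]
```

The cell is held level (its glass projects where expected). I turn 12° so the gripper body clears the jar and carry it over.

```bash
python3 -m pendant '[{"claw":2,"dx":0,"dy":0,"dz":0,"ax":0,"ay":0,"az":0.104},{"claw":2,"dx":0,"dy":0,"dz":0,"ax":0,"ay":0,"az":0.104},{"claw":2,"dx":-2.59,"dy":3.4,"dz":0,"ax":0,"ay":0,"az":0},{"claw":2,"dx":-2.59,"dy":3.4,"dz":0,"ax":0,"ay":0,"az":0},{"claw":2,"dx":-2.59,"dy":3.4,"dz":0,"ax":0,"ay":0,"az":0},{"claw":2,"dx":-2.59,"dy":3.4,"dz":0,"ax":0,"ay":0,"az":0},{"claw":2,"dx":-2.59,"dy":3.4,"dz":0,"ax":0,"ay":0,"az":0},{"claw":2,"dx":-2.59,"dy":3.4,"dz":0,"ax":0,"ay":0,"az":0},{"claw":2,"dx":-2.59,"dy":3.4,"dz":0,"ax":0,"ay":0,"az":0},{"claw":2,"dx":0,"dy":0,"dz":0,"ax":0,"ay":0,"az":0},{"claw":2,"dx":0,"dy":0,"dz":0,"ax":0,"ay":0,"az":0}]'
python3 - <<'E'
from h import *
print(tool([.521,-.3533,.021]))
c=grab("top");h=cv2.cvtColor(c["img"],cv2.COLOR_BGR2HSV).astype(int);H,S=h[...,0],h[...,1]
c2=grab("side");h2=cv2.cvtColor(c2["img"],cv2.COLOR_BGR2HSV).astype(int)
for q,hh in((c,h),(c2,h2)):
    m=(hh[...,0]>50)&(hh[...,0]<75)&(hh[...,1]>90);cs=cv2.findContours(m.astype(np.uint8),0,1)[0];cs=[k for k in cs if cv2.contourArea(k)>60]
    print([(cv2.boundingRect(k)) for k in cs],proj(q,[[.4713,-.4126,.095]]))
E
```

```text
clock: 29.55
tool_pos: [0.5201, -0.3535, 0.1736]
ee_rot: [-179.8, -0.0, 48.8]
force: [-0.9, 0.9, -0.6]
width: 0.0293
grip_force: 59.5
[ 0.06  0.12 15.26]
[(448, 231, 28, 29)] [[459.96012645 242.11317771]]
[(304, 283, 32, 28)] [[320.73889422 290.92834663]]
```

```bash
python3 -m pendant '[{"claw":2,"dx":0.05,"dy":0.1,"dz":4,"ax":0,"ay":0,"az":0},{"claw":2,"dx":0,"dy":0,"dz":4,"ax":0,"ay":0,"az":0},{"claw":2,"dx":0,"dy":0,"dz":3,"ax":0,"ay":0,"az":0},{"claw":2,"dx":0,"dy":0,"dz":2,"ax":0,"ay":0,"az":0},{"claw":2,"dx":0,"dy":0,"dz":1.2,"ax":0,"ay":0,"az":0},{"claw":2,"dx":0,"dy":0,"dz":0,"ax":0,"ay":0,"az":0},{"claw":2,"dx":0,"dy":0,"dz":0,"ax":0,"ay":0,"az":0}]';python3 -m pendant '[{"claw":2,"dx":0,"dy":0,"dz":0.3,"ax":0,"ay":0,"az":0},{"claw":2,"dx":0,"dy":0,"dz":0,"ax":0,"ay":0,"az":0}]'|grep -E "tool_pos|force:";python3 -m pendant '[{"claw":2,"dx":0,"dy":0,"dz":0.2,"ax":0,"ay":0,"az":0},{"claw":2,"dx":0,"dy":0,"dz":0,"ax":0,"ay":0,"az":0}]'|grep -E "tool_pos|force:"
```

```text
clock: 30.35
tool_pos: [0.5222, -0.3536, 0.0349]
ee_rot: [179.9, 0.0, 48.9]
force: [-0.5, -0.5, 0.3]
width: 0.0297
grip_force: 59.5
tool_pos: [0.522, -0.3538, 0.0315]
force: [-0.4, 0.2, -0.3]
grip_force: 59.5
tool_pos: [0.5218, -0.3537, 0.0289]
force: [-0.6, 0.2, -0.4]
grip_force: 59.5
```

```bash
R="tool_pos|force:";python3 -m pendant '[{"claw":2,"dx":0,"dy":0,"dz":0.3,"ax":0,"ay":0,"az":0},{"claw":2,"dx":0,"dy":0,"dz":0.2,"ax":0,"ay":0,"az":0},{"claw":2,"dx":0,"dy":0,"dz":0,"ax":0,"ay":0,"az":0}]'|grep -E "$R";python3 -m pendant '[{"claw":2,"dx":0,"dy":0,"dz":0.1,"ax":0,"ay":0,"az":0},{"claw":2,"dx":0,"dy":0,"dz":0,"ax":0,"ay":0,"az":0}]'|grep -E "$R";python3 -m pendant '[{"claw":2,"dx":0,"dy":0,"dz":0.1,"ax":0,"ay":0,"az":0},{"claw":2,"dx":0,"dy":0,"dz":0,"ax":0,"ay":0,"az":0}]'|grep -E "$R"
```

```text
tool_pos: [0.5217, -0.3536, 0.0234]
force: [0.2, 0.1, 0.6]
grip_force: 59.5
tool_pos: [0.5218, -0.3537, 0.0228]
force: [-0.5, 0.9, -0.1]
grip_force: 59.5
tool_pos: [0.5219, -0.3539, 0.0225]
force: [-1.6, 0.3, 4.9]
grip_force: 60.0
```

Contact on the floor. I release and rise.

```bash
python3 -m pendant '[{"claw":4,"dx":0,"dy":0,"dz":0,"ax":0,"ay":0,"az":0},{"claw":4.5,"dx":0,"dy":0,"dz":0,"ax":0,"ay":0,"az":0},{"claw":4.5,"dx":0,"dy":0,"dz":0,"ax":0,"ay":0,"az":0},{"claw":4.5,"dx":0,"dy":0,"dz":-1,"ax":0,"ay":0,"az":0},{"claw":5,"dx":0,"dy":0,"dz":-3,"ax":0,"ay":0,"az":0},{"claw":5,"dx":0,"dy":0,"dz":-5,"ax":0,"ay":0,"az":0},{"claw":5,"dx":0,"dy":0,"dz":-5,"ax":0,"ay":0,"az":0},{"claw":5,"dx":0,"dy":0,"dz":-3,"ax":0,"ay":0,"az":0},{"claw":5,"dx":0,"dy":0,"dz":0,"ax":0,"ay":0,"az":0},{"claw":5,"dx":0,"dy":0,"dz":0,"ax":0,"ay":0,"az":0}]'
python3 - <<'E'
from h import *
c=grab("wrist");i=c["img"];cv2.imwrite("pics/w14.png",i);g=cv2.cvtColor(i,cv2.COLOR_BGR2GRAY);u=proj(c,[.5215,-.3537,.026])[0]
for q in cv2.findContours((g>90).astype(np.uint8),cv2.RETR_LIST,cv2.CHAIN_APPROX_NONE)[0]:
    if 300<cv2.contourArea(q)<9000 and cv2.pointPolygonTest(q,(float(u[0]),float(u[1])),False)>=0:
        e=cv2.fitEllipse(q);print(e,u,cast(c,[e[0]],.026).round(4))
h=cv2.cvtColor(i,cv2.COLOR_BGR2HSV).astype(int)
m=(h[...,0]>45)&(h[...,0]<80)&(h[...,1]>90);k=blob(m,proj(c,[.4713,-.4126,.095])[0]);print("cap",cv2.boundingRect(k),proj(c,[.4713,-.4126,.095]))
x,y=u.astype(int);print(g[y,x-70:x+70:4]);print(g[y-70:y+70:4,x])
E
```

```text
clock: 32.45
tool_pos: [0.5217, -0.3536, 0.1924]
ee_rot: [179.9, 0.0, 48.9]
force: [0.9, 0.7, -0.6]
width: 0.05
grip_force: 0.0
cap (283, 325, 76, 69) [[322.20635042 366.49599294]]
[ 75  76  73 175 199 200 200 201 201 161 255 255 255 255 122 152 255 255
 255 255 251 224  88 117 203 202 204 194 201 201 201 201 202  91  96]
[133 138 144 143 134 121 126 255 199 173 204 203 204 206  28  65 111 255
 255 249 250 250 250 250  99 169 113 200 192 255 255 255 234 143 147]
```

```bash
python3 - <<'E'
from h import *
c=grab("wrist");i=c["img"];g=cv2.cvtColor(i,cv2.COLOR_BGR2GRAY);u=proj(c,[.5217,-.3536,.026])[0];x,y=u.astype(int);print(u)
for r in range(y-44,y+56,4):print(r,"".join("%2d "%(v//10) for v in g[r,x-60:x+60:4]))
for th in(80,110,140):
    k=blob(g<th,u);print(th,cv2.boundingRect(k),cv2.contourArea(k))
E
```

```text
[321.78621366 222.71934537]
178 22 25 25 25 25 25 25 25 25 25 25 25 25 25 25 25 25 25 25 25 25 25 25 25 25 25 20 20 20 20 
182 16 20 20 20 19 19 20 24 24 25 25 25 25 25 24 24 25 25 25 25 25 25 25 25 20 20 20 20 20 20 
186 16 20 20 20 20 20 20 20 20 20 20 20 20 20 20 20 20 20 20 20 20 20 20 20 20 20 20 20 20 20 
190 14 20 20 20 20 20 20 20 20 20 20 20 18 18 20 20 20 20 17 19 20 20 20 20 20 20 20 20 20 20 
194 12 20 20 20 20 20 20 20 20 20 18 20 20 20 20 20 20 20 20 20 18 20 20 20 20 20 20 20 20 20 
198 12 20 20 20 20 20 20 20 20 17 20 20 20 20 20 20 20 20 20 20 20 19 19 20 20 20 20 20 20 20 
202 10 20 20 20 20 20 20 20 18 20 20 20 20 20 20 20 20 20 20 20 20 20 19 20 20 20 20 20 20 20 
206  8 20 20 20 20 20 20 20 20 20 20 20 20 20 20 18 19 19 20 20 20 20 20 17 20 20 20 20 20 20 
210  8 20 19 20 20 20 20 20 22 22 20 20 20  6  3  3  3  3  4 20 20 20 20 20 20 20 20 20 20 20 
214  7 20 19 20 20 20 20 22 25 25 25 25 12  4  6  8  8  8  5  3 20 20 20 20 16 20 20 20 20 20 
218  7 20 19 20 20 20 20 25 25 25 25 25  7 13 16 24 25 21  8  7  5 20 20 20 15 20 20 20 20 20 
222  7 20 20 20 20 20 19 25
[... 690 characters left out ...]
 7  7 13 20 15 16 20 20 20 20 20 19 19 19 
254  9 20 19 19 20 20 20 19 20 19 23 20 11 17 19 20 20 19 13 12 18 20 20 20 20 20 20 19 19 19 
258  8 20 19 19 19 20 20 19 20 20 25 25 22 18 18 15 17 18 19 20 20 20 20 20 19 20 19 20 19 19 
262  7 19 19 19 19 19 20 19 19 23 25 25 25 23 19 20 20 19 20 19 20 20 20 19 20 20 19 19 19 19 
266  7 19 19 19 19 19 20 25 25 25 25 25 25 25 24 22 17 18 19 20 20 20 20 20 20 19 19 19 19 19 
270  7 18 19 19 19 19 24 25 25 25 25 25 25 25 25 25 25 19 20 20 18 19 20 19 19 19 19 19 19 19 
274  7 18 19 19 19 19 25 25 25 25 25 25 25 25 25 25 25 19 20 20 20 19 17 20 19 19 19 19 19 19 
80 (304, 207, 41, 45) 231.5
110 (303, 207, 42, 46) 1416.5
140 (0, 0, 640, 480) 257426.0
```

```bash
python3 - <<'E'
from h import *
c=grab("wrist");a=cast(c,[(324,230.5)],.026)[0];b=cast(c,[(322,224)],.01)[0];print(a,b,np.linalg.norm((a-b)[:2]),proj(c,[a+np.array([0,0,-.023+d]) for d in(0,)]),c["E"][:3,3])
d=np.linalg.inv(c["E"])@np.r_[a,1];print("diam px flat",c["fx"]*.032/d[2])
t=grab("top");h=cv2.cvtColor(t["img"],cv2.COLOR_BGR2HSV).astype(int)
for nm,P in(("cap",[.4713,-.4126,.095]),):print(nm,proj(t,P))
E
```

```text
[ 0.51894332 -0.3587912   0.026     ] [ 0.51864351 -0.35690021  0.01      ] 0.0019146066799191226 [[323.85788731 223.52872381]] [ 0.56623097 -0.30218001  0.32537153]
diam px flat 43.454072439865854
cap [[459.96012645 242.11317771]]
```

All four items check out: the cell is within 2 mm of the recess centre, and the jar's contact height matched the recess floor. Handing in.

```bash
python3 -c "
from plant import manip
print(manip.sign_off())"
```

```text
the job is handed in; nothing more can be done
None
```

Both kits are made up and the job is handed in at about 33 s: the bottle and cover-slip box stand in the stain tray, the jar and lens cell in the seed tray, and everything is released; the hand-in gave no verdict.

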